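# Free the seized locating pin of a ring inspection nest

### The arm

A 7-joint arm with a two-finger parallel gripper is mounted at the origin on the work surface. World frame = base frame: x ahead of the robot, y to its left, z up, the work surface at z = 0. Lengths are in m, angles in rad, forces in N, time in s.
With the tool pointing down it reaches from about 0.375 to 0.925 m from the base axis. Payload 3.1 kg.
Tool frame: the origin (TCP) lies between the finger pads; the fingertips stand 19 mm ahead of it and the grasp point (between the pads) is the TCP; z points along the fingers, y is the direction in which the jaws open and shut (so a half turn about z gives the same grasp; the last joint's range is limited). The gripper opens to 85 mm and grips with 20 to 120 N. Pads are 22 mm wide; open, the fingers measure 114 mm over their backs; the gripper's body (76 mm by 85 mm) begins 54 mm behind the grasp point. The pads swing forward as they close: fully open they stand 13 mm farther back than shut.
Start: joints at [1.075, 0.383, 0.044, 1.598, -0.018, 1.161, -0.05], TCP at [0.252, -0.599, 0.25] pointing down, gripper open.
Joint ranges: [-2.61, 2.61], [-0.41, 2.15], [-1.48, 1.57], [0, 2.5], [-1.57, 4.71], [0.05, 1.97], [-2.85, 2.85]. Speed limits (rad/s): [2.79, 2.79, 3.14, 3.14, 3.14, 3.14, 3.14].

### API

Orientations are given as a unit quaternion [x, y, z, w].
In Python, from bench import move_ptp, movel, move_j, move_gripper, pause, inverse_kinematics, read_camera, camera_params, MotionError, sign_off, look_for, tip_of, read_time_s, read_qpos, read_joint_vel, read_effort, read_eef_pos, read_tcp_rot, read_ft_force, read_ft_torque, read_finger_gap gives the robot as it stands. Calls block until the motion is done:
- move_ptp(position, orientation): joint-space move of the TCP to a pose.
- movel(position, orientation=None, speed=0.15): straight line of the TCP; orientation=None keeps the orientation; speed is the mean speed in m/s.
- move_j(angles): joint-space move.
- move_gripper(opening, effort=None): finger opening in m; effort is the grip in N (None keeps the last); returns when the fingers have stopped.
- pause(seconds).
- inverse_kinematics(position, orientation): joint angles nearest the present ones, or None.
- read_camera(name): name is "scene" or "top"; returns the picture (400x640x3 uint8, red, green, blue); there is no depth.
- camera_params(name): a dict with "K" (3x3 intrinsics, pixels), "camera_from_world" (4x4, takes a point from world to camera coordinates). Camera axes: x right, y down, z forward; pixel columns grow to the right and rows downward; lengths in m; the calibration is good to about 2 mm. A picture is of the moment at which its call begins. camera_params takes no time and is no camera call.
A pose or a line that the arm cannot do raises MotionError and nothing moves.
- sign_off(): hands the job in, once; it reports no verdict.
Trained networks look in the newest picture that a camera, given by its name, has taken for a name from the list of things; names that differ only in an ending like _2 or _b are one class to them, and where a whole thing is asked for, a point or a joint stands for the part that bears it (a point fixed in the world has none). Each returns a list of dicts, best first, with "confidence" (0 to 1); they miss things now and then, are a little off and sometimes report something else, mostly with a low value. They report only what shows in the picture. A call takes as long as a camera call. They do not tell look-alikes from the thing itself.
- look_for(camera, name): "at" ([column, row] in pixels, amid what is visible of it).
- tip_of(camera, name): "at" ([column, row] in pixels: a listed point, or the origin of a listed thing).
Readings, each from a call of its own:
- read_time_s(): time.
- read_qpos(): joint angles.
- read_joint_vel(): joint speeds.
- read_effort(): joint torques, N m.
- read_eef_pos(): TCP position.
- read_tcp_rot(): TCP orientation.
- read_ft_force(): force on the tool from outside, world axes, zero at the start.
- read_ft_torque(): the same for the moment, N m.
- read_finger_gap(): finger opening in m.
Only numpy, scipy, OpenCV 4.12 (cv2) and the standard library are available. Lean on these libraries where they do the work, as an engineer would, in place of code of your own. Each camera call takes 0.05 s, during which the arm holds its last target. There are 200 camera calls.

### The job

The locating pin with the red handle has seized in its nest: free it by twisting back and forth while drawing it up. While it is nearly seated twist it at least 15 degrees anticlockwise (seen from above), then back to at least 15 degrees clockwise of where it began, having drawn it up about a centimetre by then. Then pull it out and set it down in the grey tray without letting it fall, leaving the blue-handled pin alone.

Things in the scene. Friction and masses are not known exactly. Their poses are not given: they have to be found in the camera images.
- pin: Seized steel pin, red T-handle, upright. Origin: centre of its lower tip; z up the pin. Shank 14 dia x 36 mm, collar 22 x 6 (sits on the block), neck 12 x 18, bar 60 long (x), 12 wide (y), 16 high, centre 68 above origin. At start fully seated, tip 4 above table, bar 45 deg anticlockwise of the nest's x. Pull 10-20 N (less while turning), twist 0.1 N m, for the first 26 mm of climb.
- fixture: Nest holding the red-handled pin, fixed: dark base 110 (x) by 90 (y) by 10 mm, with a 60 x 60 mm aluminium block whose top is 40 mm above the table and a vertical bore at its centre (1.5 mm play). Origin: centre of the underside, on the bore axis; z up. The pin is clear of the bore when raised 36 mm.
- pin_b: The bystander: a pin of the same shape and size with a blue handle, standing loose in a second nest that looks the same. Origin at its shank's tip, as for the red one. It must not be moved.
- tray: Grey open tray fixed to the bench, 160 mm (x) by 120 mm (y) outside, 25 mm high, walls 4 mm, floor 4 mm thick. Origin: centre of the underside; z up. The pin may lie, lean or stand in it.
Mind the look-alikes: they are no part of the job. What is shaped like the pin but turquoise is not meant.

How it is judged:
By the outcome, as a careful person would: the job done as asked, in the order asked, and still so for the second after the job is handed in, with the robot touching nothing.
It also fails if it takes over 45 s, if anything falls off the work surface, if the arm or the gripper's body presses on something with over 40 N, if the wrist force passes 120 N, or if a joint passes its speed limit or range.

## Working session

There is one attempt and no reset: what is moved stays moved. The work goes in short steps, each a Python script; the robot and the scene stay as the last script left them, time stands still between calls to the robot, and variables do not carry over. Pictures are saved under pics/ and viewed, about 8 in all and at most 12, crops included, and the job is handed in when it is done.

```bash
mkdir -p pics; ls; python3 - <<'E'
from bench import *
import cv2,numpy as np
for c in ["scene","top"]:
    im=read_camera(c); cv2.imwrite(f"pics/{c}0.png",im[:,:,::-1])
    p=camera_params(c); print(c,np.round(p["K"],1).tolist(),np.round(p["camera_from_world"],3).tolist())
    for n in ["pin","fixture","tray"]:
        print(n,[(np.round(d["at"],0).tolist(),round(d["confidence"],2)) for d in look_for(c,n)],[(np.round(d["at"],1).tolist(),round(d["confidence"],2)) for d in tip_of(c,n)])
print(read_time_s(),read_eef_pos(),read_tcp_rot())
a=cv2.imread("pics/scene0.png");b=cv2.imread("pics/top0.png")
cv2.imwrite("pics/both.png",cv2.resize(np.vstack([a,b]),(480*1,600)))
E
```

```text
pics
scene [[454.1, 0.0, 326.6], [0.0, 454.1, 190.9], [0.0, 0.0, 1.0]] [[0.459, 0.889, 0.01, -0.28], [0.706, -0.358, -0.611, -0.294], [-0.539, 0.287, -0.792, 1.184], [0.0, 0.0, 0.0, 1.0]]
pin [([369.0, 179.0], 0.75), ([488.0, 154.0], 0.75), ([423.0, 166.0], 0.58), ([451.0, 127.0], 0.5)] [([482.0, 164.6], 0.78), ([308.3, 212.2], 0.73), ([419.2, 181.2], 0.7), ([443.8, 141.6], 0.66), ([368.9, 199.9], 0.58)]
fixture [([417.0, 184.0], 0.82)] [([421.2, 182.5], 0.58), ([419.6, 185.3], 0.47)]
tray [([187.0, 287.0], 0.75)] [([186.8, 288.2], 0.57)]
top [[366.0, 0.0, 319.7], [0.0, 366.0, 200.8], [0.0, 0.0, 1.0]] [[-0.011, -1.0, 0.015, 0.084], [-0.982, 0.008, -0.189, 0.496], [0.189, -0.017, -0.982, 0.745], [0.0, 0.0, 0.0, 1.0]]
pin [([229.0, 186.0], 0.7), ([348.0, 202.0], 0.7), ([287.0, 192.0], 0.59), ([164.0, 178.0], 0.59), ([170.0, 224.0], 0.56)] [([347.2, 207.0], 0.77), ([234.0, 190.3], 0.63), ([173.7, 186.5], 0.63), ([289.7, 199.7], 0.57)]
fixture [([236.0, 192.0], 0.92)] [([234.1, 187.5], 0.69)]
tray [([460.0, 188.0], 0.56)] [([457.7, 187.3], 0.97)]
0.7 [ 0.25182321 -0.59924501  0.25031915] [9.80280346e-01 1.97611846e-01 2.14859676e-05 2.23837366e-05]
```

View pics/scene0.png

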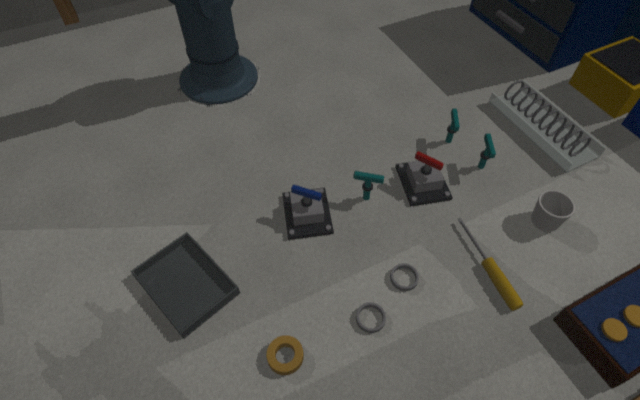

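View pics/top0.png

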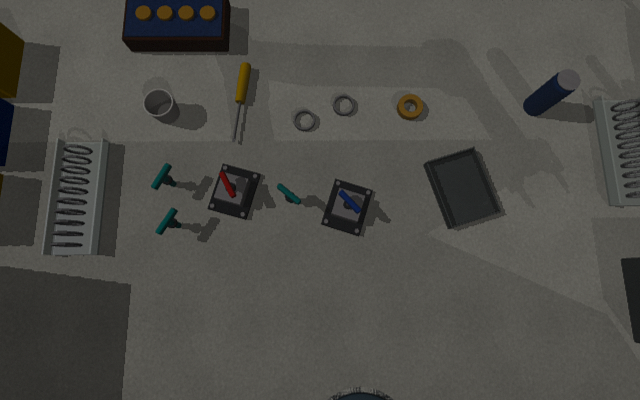

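The red pin is at top (228,183) and scene (429,160), seated in the left nest. The blue pin is at top (349,203) and scene (307,192). The turquoise look-alikes are at top (162,176), (167,221) and (288,194). Only the one at (228,183) has a red handle in a nest. Next I measure it and confirm with a crop.

```bash
cat > h.py <<'E'
from bench import *
import cv2,numpy as np
from scipy.spatial.transform import Rotation as R
def onplane(c,uv,z):
    p=camera_params(c);T=np.array(p["camera_from_world"]);K=np.array(p["K"])
    uv=np.atleast_2d(uv);d=(np.linalg.inv(K)@np.c_[uv,np.ones(len(uv))].T).T@T[:3,:3]
    o=-T[:3,:3].T@T[:3,3]
    return (o+d*((z-o[2])/d[:,2])[:,None])[:,:2]
def tri(uvs):
    P=[np.array(camera_params(c)["K"])@np.array(camera_params(c)["camera_from_world"])[:3] for c in uvs]
    X=cv2.triangulatePoints(P[0],P[1],*[np.array(u,float).reshape(2,1) for u in uvs.values()])[:,0]
    return X[:3]/X[3]
def red(im,box,blue=False):
    i=im.astype(int);m=(i[...,0]>1.6*np.maximum(i[...,1],i[...,2]))&(i[...,0]>60)
    if blue: m=(i[...,2]>1.6*np.maximum(i[...,1],i[...,0]))&(i[...,2]>60)
    v,u=np.nonzero(m);k=(u>box[0])&(u<box[2])&(v>box[1])&(v<box[3])
    return np.c_[u,v][k]
def bar(pts,c,z):
    X=onplane(c,pts,z);m=X.mean(0);w,V=np.linalg.eigh(np.cov((X-m).T));v=V[:,1]
    q=(X-m)@V
    return m,np.degrees(np.arctan2(v[1],v[0]))%180,np.ptp(q,axis=0)
def down(yaw): # jaw (tool y) axis at world angle yaw (deg), z down
    a=np.radians(yaw);y=np.array([np.cos(a),np.sin(a),0]);z=np.array([0,0,-1.]);x=np.cross(y,z)
    return R.from_matrix(np.c_[x,y,z]).as_quat()
E
python3 - <<'E'
from h import *
s=cv2.imread("pics/scene0.png")[:,:,::-1];t=cv2.imread("pics/top0.png")[:,:,::-1]
for nm,bl,bs,bt in [("red",0,(405,140,455,180),(205,160,250,210)),("blue",1,(285,175,330,205),(325,180,370,225))]:
    ps,pt=red(s,bs,bl),red(t,bt,bl)
    print(nm,len(ps),len(pt),ps.mean(0),pt.mean(0),"tri",tri({"scene":ps.mean(0),"top":pt.mean(0)}).round(4))
    for c,p in(("scene",ps),("top",pt)): print(c,bar(p,c,.076))
for n,st in {"tray":([186.8,288.2],[457.7,187.3]),"tqA":([443.8,141.6],[173,224]),"tqB":([482,164.6],[173.7,186.5]),"tqC":([368.9,199.9],[289.7,199.7]),"fix":([420.5,184],[234,189])}.items(): print(n,tri({"scene":st[0],"top":st[1]}).round(3))
cr=[cv2.resize(x[:,:,::-1],None,fx=6,fy=6,interpolation=cv2.INTER_CUBIC) for x in (s[135:215,390:456],t[150:230,195:261])]
cv2.imwrite("pics/crop1.png",np.hstack(cr))
tr=onplane("top",[[425,160],[473,148],[503,212],[454,228]],.025);print(tr.round(3))
print(onplane("top",[[224,164],[263,179],[245,219],[208,203]],.01).round(3))
E
```

```text
red 169 130 [429.44970414 159.63313609] [226.19230769 184.13076923] tri [0.5288 0.2758 0.0725]
scene (array([0.53103812, 0.27350951]), np.float64(25.057587067388653), array([0.02271336, 0.06025262]))
top (array([0.52793181, 0.27477497]), np.float64(27.656948999556647), array([0.01013011, 0.05742009]))
blue 132 116 [306.54545455 190.99242424] [349.28448276 200.84482759] tri [0.4904 0.018  0.0751]
scene (array([0.49105028, 0.0177363 ]), np.float64(42.22954936599848), array([0.01148678, 0.05868105]))
top (array([0.49018206, 0.01796052]), np.float64(43.21765132777631), array([0.00896963, 0.05617838]))
tray [ 0.536 -0.248 -0.008]
tqA [ 0.45   0.399 -0.004]
tqB [ 0.545  0.419 -0.002]
tqC [ 0.511  0.15  -0.009]
fix [0.532 0.27  0.001]
[[ 0.593 -0.163]
 [ 0.621 -0.276]
 [ 0.472 -0.329]
 [ 0.437 -0.217]]
[[0.592 0.298]
 [0.555 0.207]
 [0.463 0.246]
 [0.501 0.33 ]]
```

View pics/crop1.png

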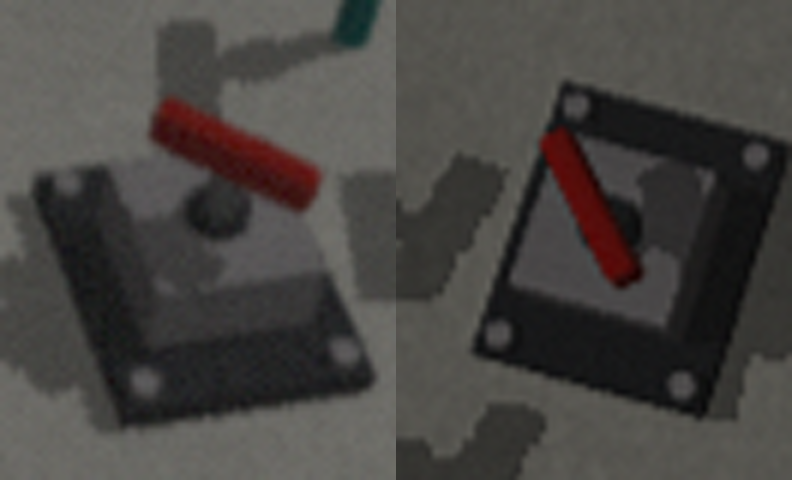

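The crop confirms it: a red T-handle seated on the aluminium block of a dark-based nest, scene crop (235,155) and top crop (590,205). The checks agree:
- The bar centre triangulates to z = 0.0725 (expected 0.072).
- The bar is 57–60 mm long and lies at about 26°.
- The nest's x is about -20°, which is consistent with the stated 45° offset.

Next I check reach and approach.

```bash
python3 - <<'E'
from h import *
P=np.array([.529,.273]);best=None
for y0 in(116,-64):
    for dy in(-26,0,26):
        q=inverse_kinematics([*P,.07],down(y0+dy)); print(y0,dy,None if q is None else np.round(q,2))
    for y in (y0-26-60,y0-26,y0+90): 
        q=inverse_kinematics([.53,-.247,.08],down(y)); print(" tray",y,None if q is None else np.round(q,2))
E
```

```text
116 -26 [ 0.21  0.74 -0.98  1.82  0.74  0.99  0.49]
116 0 [ 0.24  0.78 -1.04  1.82  0.79  1.02  0.91]
116 26 [ 0.35  0.95 -1.25  1.81  0.99  1.17  1.24]
 tray 30 [ 0.71  0.51 -0.42  1.86  0.27  0.83  0.68]
 tray 90 [ 0.8   0.53 -0.53  1.86  0.35  0.85  1.67]
 tray 206 [ 0.31  0.47  0.06  1.88 -0.04  0.79 -2.29]
-64 -26 [-0.02  0.6  -0.65  1.83  0.46  0.87 -2.47]
-64 0 [ 0.01  0.61 -0.7   1.83  0.5   0.88 -2.04]
-64 26 [ 0.15  0.7  -0.9   1.82  0.66  0.96 -1.7 ]
 tray -150 [ 0.32  0.47  0.05  1.88 -0.03  0.79 -2.23]
 tray -90 [ 0.46  0.47 -0.12  1.87  0.07  0.8  -1.26]
 tray 26 [ 0.71  0.51 -0.42  1.86  0.27  0.83  0.61]
```

```bash
python3 - <<'E'
from h import *
P=np.array([.529,.273])
t0=read_time_s()
move_j([-.48,.383,.0,1.7,0,1.06,0.9])
print(read_eef_pos().round(3))
for y0 in(116,):
    for dy in(-26,0,26):
        q=inverse_kinematics([*P,.07],down(y0+dy)); print(y0,dy,None if q is None else np.round(q,2))
move_ptp([*P,.2],down(116)); move_gripper(.045,60)
print(read_eef_pos().round(4),read_time_s()-t0, read_time_s(),read_qpos().round(2))
s=read_camera("scene");t=read_camera("top")
cv2.imwrite("pics/s2.png",np.hstack([cv2.resize(x[:,:,::-1],None,fx=4,fy=4,interpolation=cv2.INTER_CUBIC) for x in (s[80:220,380:480],t[120:260,180:280])]))
E
```

```text
[0.574 0.25  0.203]
116 -26 [-0.51  0.5  -0.05  1.85  0.03  0.79  1.  ]
116 0 [-0.45  0.5  -0.12  1.85  0.08  0.79  1.42]
116 26 [-0.39  0.51 -0.19  1.85  0.13  0.8   1.83]
[0.5291 0.2729 0.2   ] 4.2333 4.9333 [-0.44  0.34 -0.13  1.77  0.05  1.03  1.44]
```

View pics/s2.png

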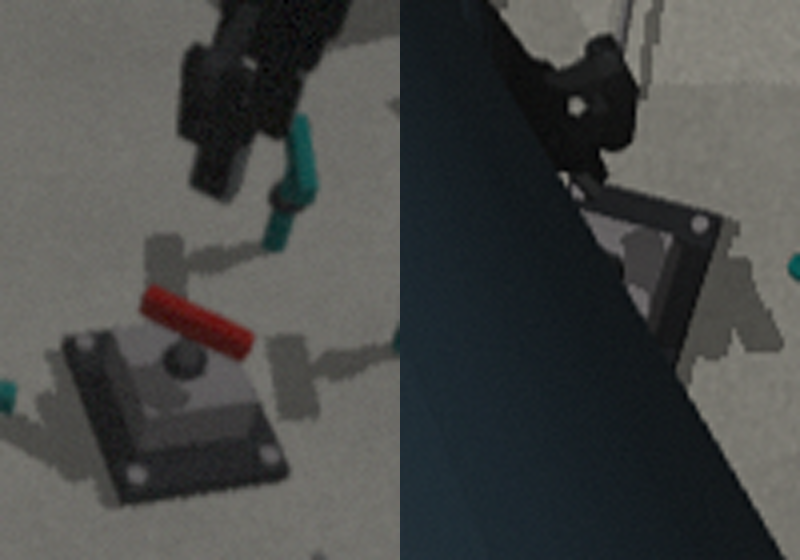

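The gripper is above and behind the red bar (scene crop (195,320)), the nest is clear and no look-alike is in the way. Now I descend and grip.

```bash
python3 - <<'E'
from h import *
P=np.array([.529,.273]);f=lambda:(read_ft_force().round(1),read_ft_torque().round(2))
movel([*P,.070],down(116),speed=.12); print(read_eef_pos().round(4),*f())
s=read_camera("scene")
move_gripper(0.0,30); print(read_finger_gap(),*f(),read_eef_pos().round(4),read_time_s())
s2=read_camera("scene")
cv2.imwrite("pics/s3.png",np.hstack([cv2.resize(x[80:220,380:480,::-1],None,fx=4,fy=4,interpolation=cv2.INTER_CUBIC) for x in (s,s2)]))
E
```

```text
[0.5298 0.2735 0.071 ] [-0.6  0.4 -0.4] [-0.01  0.03 -0.  ]
0.0111733497741338 [-1.6 -0.7  3.4] [-0.04  0.09  0.  ] [0.5293 0.2734 0.0707] 6.7083
```

View pics/s3.png

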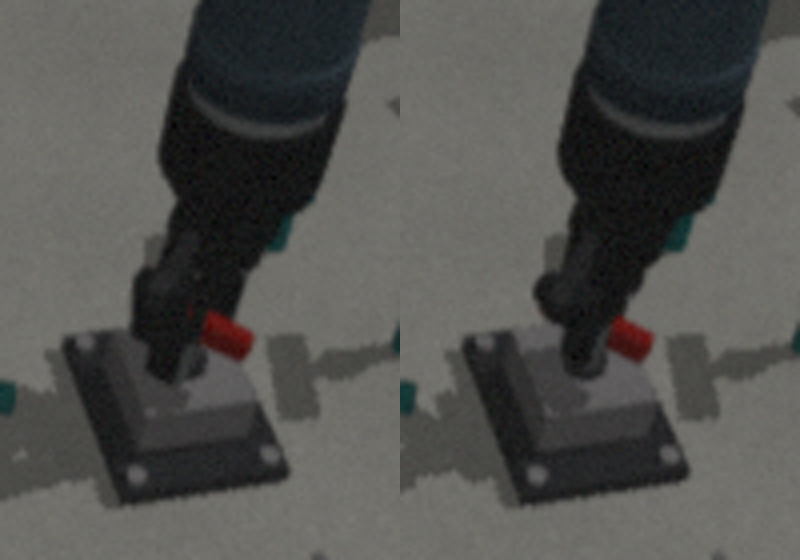

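The bar is gripped (gap 11 mm, near the 12 mm bar width) with side force below 2 N. Now a firmer grip and the first twist, anticlockwise.

```bash
cat >> h.py <<'E'
def yaw():
    y=R.from_quat(read_tcp_rot()).as_matrix()[:,1];return np.degrees(np.arctan2(y[1],y[0]))
def st(l): print(l,"yaw%.1f"%yaw(),read_eef_pos().round(4),read_ft_force().round(1),read_ft_torque().round(2),"gap%.4f"%read_finger_gap(),"t%.1f"%read_time_s())
P=np.array([.529,.273])
E
python3 - <<'E'
from h import *
move_gripper(0,90); st("grip")
movel([*P,.0705],down(127),speed=.001); st("a")
movel([*P,.0715],down(138),speed=.002); st("b")
E
```

```text
grip yaw116.0 [0.5295 0.2734 0.0708] [-1.5 -0.8  6.1] [-0.07  0.23 -0.06] gap0.0107 t7.0
a yaw126.8 [0.5296 0.2732 0.0709] [ 0.1 -0.2  4.2] [ 0.02 -0.02  0.05] gap0.0105 t7.3
b yaw137.9 [0.5287 0.2732 0.0709] [ 1.1  1.5 -1.3] [ 0.38 -0.2  -0.05] gap0.0104 t7.8
```

```bash
python3 - <<'E'
from h import *
s=read_camera("scene")
p=red(s,(400,130,460,185));print(len(p),p.mean(0),p.max(0))
cv2.imwrite("pics/s4.png",cv2.resize(s[110:210,380:480,::-1],None,fx=5,fy=5,interpolation=cv2.INTER_CUBIC))
E
```

```text
102 [427.97058824 160.06862745] [443 166]
```

View pics/s4.png

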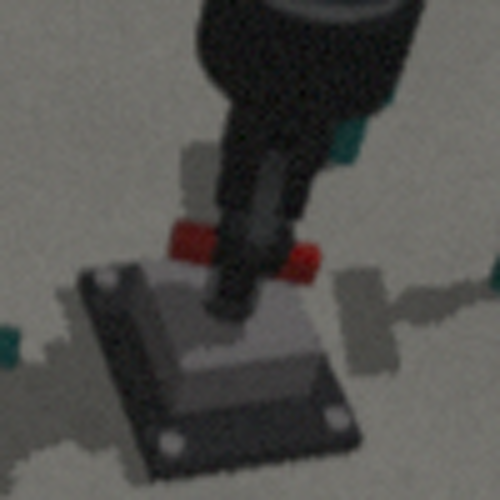

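The bar has turned with the jaws: its ends are now at crop (185,240) and (305,262), visibly flatter, which is anticlockwise. Now twist back clockwise while drawing up.

```bash
python3 - <<'E'
from h import *
for k in range(1,5):
    movel([*P,.0715+.0027*k],down(138-11.5*k),speed=.0045); st(k)
E
```

```text
1 yaw126.5 [0.5285 0.2728 0.072 ] [  4.2   2.3 -12.3] [ 0.82 -1.01  0.07] gap0.0105 t8.6
2 yaw115.0 [0.5284 0.2729 0.0745] [  4.2   3.6 -14.2] [ 0.84 -0.95  0.01] gap0.0104 t9.3
3 yaw103.5 [0.5283 0.273  0.0772] [  4.3   4.1 -14.6] [ 0.94 -1.01 -0.03] gap0.0104 t10.1
4 yaw92.0 [0.5282 0.2732 0.0798] [  4.2   3.  -14.3] [ 0.98 -1.1   0.09] gap0.0104 t10.8
```

```bash
python3 - <<'E'
from h import *
movel([*P,.0842],down(91),speed=.004); st("11mm")
s=read_camera("scene")
movel([*P,.093],down(116),speed=.008); st("x")
movel([*P,.104],down(100),speed=.01); st("y")
movel([*P,.122],down(100),speed=.04); st("z")
movel([*P,.25],down(100),speed=.12); st("up")
s2=read_camera("scene")
cv2.imwrite("pics/s5.png",np.hstack([cv2.resize(x[60:210,370:470,::-1],None,fx=4,fy=4,interpolation=cv2.INTER_CUBIC) for x in (s,s2)]))
E
```

```text
11mm yaw91.0 [0.5281 0.2732 0.0814] [  5.6   4.1 -15.5] [ 1.11 -1.2  -0.04] gap0.0107 t11.5
x yaw116.0 [0.5281 0.2728 0.0901] [  3.8   3.6 -15. ] [ 0.99 -1.16 -0.03] gap0.0104 t12.8
y yaw100.0 [0.5289 0.2728 0.1041] [-0.4  1.3 -0.6] [ 0.22 -0.06  0.01] gap0.0105 t14.0
z yaw100.0 [0.529  0.2729 0.1223] [ 0.4 -0.6 -1.4] [-0.02 -0.03  0.06] gap0.0107 t14.6
up yaw100.0 [0.5283 0.2726 0.2488] [-0.1  0.  -0.5] [-0.01  0.    0.05] gap0.0107 t15.8
```

View pics/s5.png

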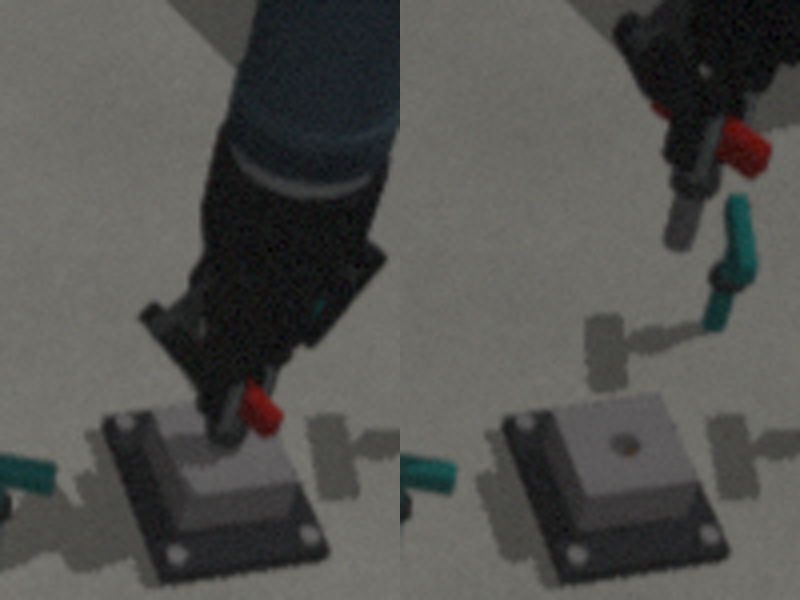

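The pin is out, hanging upright, and the bore is empty (crop (625,445)). Now to the tray, lowering until it touches the floor.

```bash
python3 - <<'E'
from h import *
T=np.array([.532,-.247]);q=down(80)
move_ptp([*T,.22],q); st("over"); print(read_qpos().round(2))
movel([*T,.085],q,speed=.1); movel([*T,.0735],q,speed=.03); pause(.2); st("near")
f0=read_ft_force()[2]
for k in range(14):
    z=.073-.0005*k
    movel([*T,z],q,speed=.01); fz=read_ft_force()[2]-f0
    if fz>3: break
print(k,z,fz); st("touch")
for c in("scene",):
    s=read_camera(c);cv2.imwrite("pics/s6.png",cv2.resize(s[180:350,110:260,::-1],None,fx=3,fy=3,interpolation=cv2.INTER_CUBIC))
E
```

```text
over yaw80.2 [ 0.5332 -0.2446  0.22  ] [ 0.7  0.8 -0.7] [ 0.02  0.08 -0.01] gap0.0107 t17.8
[ 0.09  0.3   0.33  1.8  -0.11  1.06  1.85]
near yaw80.0 [ 0.5322 -0.2471  0.0737] [-0.9  0.7 -0.9] [-0.    0.05  0.02] gap0.0105 t20.0
6 0.06999999999999999 6.73468622965971
touch yaw80.0 [ 0.5323 -0.2471  0.0708] [-1.8  0.8  5.9] [0.24 0.48 0.03] gap0.0107 t21.8
```

View pics/s6.png

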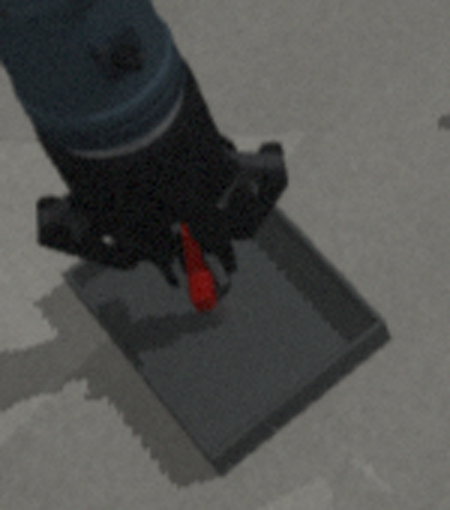

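The pin is in the tray, touching the floor at the expected height (TCP 0.0708, the same as when seated). I ease off, release and retreat.

```bash
python3 - <<'E'
from h import *
T=np.array([.532,-.247]);q=down(80)
movel([*T,.0704],q,speed=.002); st("eased")
move_gripper(0,20); st("20N")
for g in(.013,.016,.022,.035,.05): move_gripper(g,20)
pause(.2); st("open")
s1=read_camera("scene")
movel([*T,.2],q,speed=.08); st("up")
move_ptp([.45,-.12,.3],down(80)); st("away")
s=read_camera("scene");t=read_camera("top")
cv2.imwrite("pics/s7.png",np.hstack([cv2.resize(x[:,:,::-1],(400,450),interpolation=cv2.INTER_CUBIC) for x in (s[210:345,120:240],t[130:265,410:530])]))
for nm,bl,bs,bt in [("red",0,(120,200,250,345),(400,130,530,260)),("blue",1,(285,175,330,205),(325,180,370,225))]:
    ps,pt=red(s,bs,bl),red(t,bt,bl);print(nm,len(ps),len(pt))
    if len(ps)and len(pt): print(tri({"scene":ps.mean(0),"top":pt.mean(0)}).round(4))
    if len(ps): print(ps.mean(0))
E
```

```text
eased yaw80.0 [ 0.5322 -0.247   0.0708] [-1.6  0.8  5.1] [ 0.26  0.47 -0.03] gap0.0104 t22.1
20N yaw80.0 [ 0.5322 -0.2471  0.0708] [-2.5  0.8  6.2] [ 0.22  0.46 -0.01] gap0.0104 t22.3
open yaw80.0 [ 0.532  -0.247   0.0704] [-0.3  0.3 -0.6] [-0.02 -0.01 -0.04] gap0.0498 t23.8
up yaw80.0 [ 0.5316 -0.2468  0.1993] [-0.1 -0.5  0.3] [ 0.07 -0.01 -0.03] gap0.0500 t25.6
away yaw80.0 [ 0.4501 -0.1208  0.2996] [-0.3 -0.6 -0.1] [-0.01  0.02 -0.06] gap0.0500 t26.3
red 268 0
[175.45522388 265.75373134]
blue 139 120
[0.4904 0.0179 0.075 ]
[306.48920863 191.0647482 ]
```

View pics/s7.png

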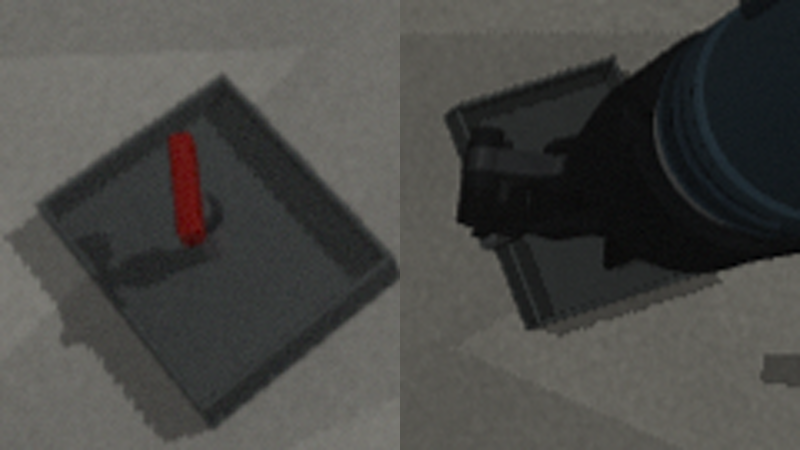

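The red pin stands upright in the tray (crop (187,190), shadow intact). The blue pin's measured position is unchanged. The gripper is clear, so I hand in.

```bash
python3 - <<'E'
from h import *
p=red(read_camera("scene"),(120,200,250,345));print(len(p),p.mean(0),onplane("scene",p.mean(0)[None],.074),read_time_s())
print(sign_off())
E
```

```text
266 [175.43233083 265.56390977] [[ 0.5329297  -0.24817199]] 26.4833
the job is handed in; nothing more can be done
None
```

The red-handled pin is free and standing upright in the grey tray, and I handed the job in at 26.5 s of the 45 s allowed.

- **Twist and draw:** I turned the gripped pin about 22° anticlockwise while it was still seated. I then turned it back to 24–25° clockwise of where it began, raising it 9–10.6 mm on the way. Pull peaked at about 15 N. These angles and heights are the gripper's readings. A picture after the anticlockwise twist showed the bar turning with the jaws. I did not measure the pin's own angle at the clockwise end.
- **Placing:** After two more part-turns I drew it clear, and a picture showed the bore empty. I lowered it until it touched the tray floor at about 6 N and released it there.

**Last checks:**
- The scene camera shows the pin still standing, with its bar at (0.533, -0.248) against the planned (0.532, -0.247).
- The blue pin is at (0.490, 0.018), unchanged from the start.
- The top camera could not confirm the red pin, because the arm was in its view. Nothing disagreed.

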